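# Put the hand tools back in the fitted tray

## Robot

A 7-joint arm with a two-finger parallel gripper is mounted at the origin on a cart in front of the work surface, level with it; the furniture and walls round the work are solid. World frame = base frame: x ahead of the robot, y to its left, z up, the work surface at z = 0. Lengths are in m, angles in rad, forces in N, time in s.
With the tool pointing down it reaches from about 0.425 to 0.95 m from the base axis. Payload 16.7 kg.
Tool frame: the origin (TCP) lies on the mounting face of the last link; the fingertips stand 199 mm ahead of it and the grasp point (between the pads) lies arm.grasp_offset ahead of it (arm.grasp_offset is the distance from the TCP to the grasp point, in m); z points along the fingers, y is the line along which they close (so a half turn about z gives the same grasp; the last joint's range is limited). The gripper opens to 94 mm and grips with 3 to 60 N. Pads are 16 mm wide; open, the fingers measure 119 mm over their backs; the gripper's body (75 mm by 177 mm) begins 78 mm behind the grasp point.
Start: joints at [0.961, 0.426, 0.074, 1.606, -0.034, 1.111, -0.067], TCP at [0.3, -0.605, 0.405] pointing down, gripper open.
Joint ranges: [-2.85, 2.85], [-0.5, 2.14], [-1.23, 1.37], [0.21, 2.46], [-1.02, 4.16], [0.16, 2.05], [-2.73, 2.73]. Speed limits (rad/s): [1.89, 1.89, 2.39, 2.39, 3.01, 3.01, 3.01].

## Interface

Orientations are given as a unit quaternion [w, x, y, z].
In Python, from rig import arm, cams, order gives the robot as it stands.
- The arm moves only by the shell command python3 -m inch 'ROWS' [FORCE]. ROWS is JSON, a list of rows, each a list of 5 numbers: the shift along the tool's x, y, z in mm, then the turn about the tool's z in degrees, then the opening, from -1 (shut) to 1 (fully open). A call has 1 to 10 rows; each row shifts and turns the commanded pose from where the row before left it, along the tool's axes as they then stand; what a row does not reach is not made up. A row lasts 1/10 s, in which the tool goes at most 50 mm and 8.59 degrees, less where a joint would pass 70% of its speed; a pose out of reach is approached as far as the arm can. A call with a gripper value outside its range is refused whole. The fingers move at their own pace and stop on an object; FORCE is the grip in N (left out, the last holds). Time passes only in rows, so rows that do not move let the fingers close. It gives the time, the measured TCP pose, the force, the opening and the grip force at its end, in the units of the state.
- arm.get_state(): the state, without advancing time (a new reading comes with each control period).
- cams.camera(name): name is "scene" or "top" or "wrist"; returns a dict with "pixels" (480x640x3 uint8, blue, green, red), "depth" (480x640 float32, m along the optical axis (not along the pixel's ray), 0 where there is no reading), "intrinsics" (3x3 intrinsics, pixels), "k1" (the pictures are not rectified: a ray, as slopes to the right and down, at radius r is drawn at 1 + k1 r^2 times it, then the intrinsics apply), "rvec" (rotation vector, rad) and "tvec" (3), from world to camera coordinates, as OpenCV has them; the wrist camera has in their place "tool_from_camera" (4x4, takes a point from camera to tool coordinates, whose origin is the TCP and whose axes are the flange's). Camera axes: x right, y down, z forward; pixel columns grow to the right and rows downward; lengths in m; the calibration is good to about 2 mm. A picture is of the moment at which its call begins: read the wrist's pose just before it.
- order.hand_in(): hands the job in; it is judged then, once.
The state is a dict: "time_s": time; "joint_pos": joint angles; "joint_vel": joint speeds; "tau": joint torques, N m; "tool_pos": TCP position; "tcp_rot": TCP orientation; "wrist_force": force on the tool from outside, world axes, zero at the start; "torque": the same for the moment, N m; "width": opening from 0.0 (shut) to 1.0 (fully open); "finger_force": force on a finger pad.
Only numpy, scipy, OpenCV 4.12 (cv2) and the standard library are available. Lean on these libraries where they do the work, as an engineer would, in place of code of your own. Each camera call takes 0.05 s, during which the arm holds its last target. There are 200 camera calls.

## Task

Tidy the bench: put the two combination spanners, the screwdriver and the pliers back in the grey steel tool tray, each lying flat and fully home in the black insert whose recess is shaped for it (the long spanner in the long spanner recess, the short one in the short). The chisel and the tape measure do not belong in the tray: leave them where they lie.

Things in the scene. Friction and masses are not known exactly. Their poses are not given: they have to be found in the camera images.
- spanner_large: The longer steel combination spanner, 232 x 33 x 10 mm, lying flat. Origin: centre of its underside; y along the shank, z up. Shank 14 mm wide, 1 to 7 mm above the underside, over 180 mm of the middle: grip it there.
- spanner_small: The shorter steel combination spanner, 172 x 24 x 10 mm, lying flat. Origin: centre of its underside; y along the shank, z up. Shank 10 mm wide, 1 to 7 mm above the underside, over 130 mm of the middle: grip it there.
- screwdriver_axis (a point): Point on the long axis of the red-handled screwdriver (219 mm), at mid length, 15 mm above what the handle lies on. y along it towards the handle end: handle from y = +8 to +110 mm, 25 mm thick at its start, 31 mm from y = +45; steel blade 6 mm thick to y = -110. Grip the handle, e.g. at y = +32.
- pliers: Closed combination pliers with red handles, 175 x 55 x 12 mm, lying flat, rigid. Origin: centre of the underside at mid length; y along them towards the handle ends (+88 mm), nose at -88. Over both handles 55 mm wide from y = +28 to +60: grip across both there (e.g. +38); 26 mm at the rivet (y = -38).
- insert_spanner_large: Place of the longer spanner. Black insert 79 x 283 x 23 mm, fixed in the tray, one of four 80 mm apart; tray rim no higher. Origin: underside centre; y along it. Recess centred on x, 250 mm long, 29 mm wide at the shank, 46 at the heads, floor at z = 13 mm. Home: spanner origin at (0, 0, 13) mm here, y along y, either way round. Finger channel across all inserts at y = -32 to +32, floor at z = 5.
- insert_spanner_small: Place of the shorter spanner. Black insert 79 x 283 x 23 mm, fixed in the tray, one of four 80 mm apart; tray rim no higher. Origin: underside centre; y along it. Recess centred on x, 188 mm long, 25 mm wide at the shank, 37 at the heads, floor at z = 13 mm. Home: spanner origin at (0, 0, 13) mm here, y along y, either way round. Finger channel across all inserts at y = -32 to +32, floor at z = 5.
- insert_screwdriver: Place of the screwdriver. Black insert 79 x 283 x 23 mm, fixed in the tray, one of four 80 mm apart; tray rim no higher. Origin: underside centre; y along it. Recess centred on x, 47 mm wide from y = -22 to +96 (handle), 22 mm from -138 to -22 (blade), floor at z = 5 mm. Home: the screwdriver's listed point at (0, -22, 20) mm here, handle towards +y. Finger channel across all inserts at y = -32 to +32, floor at z = 5.
- insert_pliers: Place of the pliers. Black insert 79 x 283 x 23 mm, fixed in the tray, one of four 80 mm apart; tray rim no higher. Origin: underside centre; y along it. Recess centred on x, y = -129 to +63, 35 mm wide at the nose, 71 at the handles, floor at z = 12 mm. Home: pliers' origin at (0, -33, 12) mm here, handles towards +y. Finger channel across all inserts at y = -32 to +32, floor at z = 5.
- chisel: Wood chisel with yellow handle, 245 x 28 x 28 mm, lying among the tools; it has no place in the tray and stays where it is. Origin: under its mid length; y along it towards the handle.
- tape_measure: Yellow tape measure, 68 x 102 x 36 mm, beside the tools; stays where it is. Origin: underside.

How it is judged:
By the outcome, as a careful person would: the job done as asked, in the order asked, and still so for the second after the job is handed in, with the robot touching nothing.
It also fails if it takes over 115 s, if anything falls off the work surface, if the arm or the gripper's body presses on something with over 40 N, if the wrist force passes 120 N, or if a joint passes its speed limit or range.

## Working session

There is one attempt and no reset: what is moved stays moved. The work goes in short steps, Python scripts to look and compute and a shell command to move; the robot and the scene stay as the last step left them, time stands still between calls to the robot, and variables do not carry over. Pictures are saved under pics/ and viewed, at most 14 in all, crops included, and the job is handed in when it is done.

```bash
ls; mkdir -p pics; cat > h.py <<'E'
import numpy as np, cv2
from rig import arm, cams, order
from scipy.spatial.transform import Rotation as R
def pose():
    s=arm.get_state(); q=s["tcp_rot"]; T=np.eye(4)
    T[:3,:3]=R.from_quat([q[1],q[2],q[3],q[0]]).as_matrix(); T[:3,3]=s["tool_pos"]; return T
def shot(name,fn=None):
    T=pose(); c=cams.camera(name); c["T"]=T
    if fn: cv2.imwrite(fn,c["pixels"])
    if name=="wrist": W=T@np.array(c["tool_from_camera"])
    else:
        Rm=cv2.Rodrigues(np.array(c["rvec"],float))[0]; W=np.eye(4); W[:3,:3]=Rm.T; W[:3,3]=-Rm.T@np.array(c["tvec"]).ravel()
    c["W"]=W; return c
def cloud(c):
    K=np.array(c["intrinsics"]); h,w=c["depth"].shape
    u,v=np.meshgrid(np.arange(w),np.arange(h))
    p=np.stack([u,v],-1).reshape(-1,1,2).astype(np.float64)
    r=cv2.undistortPoints(p,K,np.array([c["k1"],0,0,0,0.])).reshape(h,w,2)
    d=c["depth"][...,None]; P=np.concatenate([r*d,d],-1)
    X=P@c["W"][:3,:3].T+c["W"][:3,3]; X[c["depth"]==0]=np.nan; return X
def topmap(c,x0,x1,y0,y1,res,fn=None):
    # rectified top view: rows = decreasing x, cols = decreasing y
    X=cloud(c); H=int((x1-x0)/res);W=int((y1-y0)/res)
    im=np.zeros((H,W,3),np.uint8); z=np.full((H,W),np.nan)
    r=(x1-X[...,0])/res; q=(y1-X[...,1])/res
    ok=np.isfinite(r)&(r>=0)&(r<H)&(q>=0)&(q<W)
    im[r[ok].astype(int),q[ok].astype(int)]=c["pixels"][ok]; z[r[ok].astype(int),q[ok].astype(int)]=X[ok][:,2]
    if fn: cv2.imwrite(fn,im)
    return im,z
E
python3 - <<'E'
from h import *
print(arm.grasp_offset, arm.get_state()); print(pose().round(3))
c=shot("top","pics/top.png"); np.savez("top.npz",**{k:c[k] for k in("pixels","depth","W","intrinsics","k1")})
X=cloud(c)
print(c["W"].round(3)); print(X[::60,::80].round(3).tolist())
E
```

```text
pics
0.1804 {'time_s': 0.0, 'joint_pos': array([ 0.96051393,  0.426704  ,  0.07384144,  1.60662382, -0.03409371,
        1.11081335, -0.06710774]), 'joint_vel': array([-0.00074244,  0.00044041, -0.000794  ,  0.00048036,  0.00108249,
        0.00047056,  0.00036853]), 'tau': array([ 5.88915573e-04, -9.35797262e+01,  3.66712376e+00, -4.54198229e+01,
       -4.86895710e-02,  1.99672458e-02,  7.53504105e-05]), 'tool_pos': array([ 0.30004167, -0.60442819,  0.40398644]), 'tcp_rot': array([-6.15157657e-04,  9.73580190e-01,  2.28344471e-01, -1.93109679e-04]), 'wrist_force': array([-0.49997779, -0.08305803,  0.07417216]), 'torque': array([ 0.03909283, -0.01735175,  0.01133964]), 'finger_force': 0.0, 'width': 0.9980398484053086}
[[ 0.896  0.445 -0.001  0.3  ]
 [ 0.445 -0.896  0.001 -0.604]
 [-0.    -0.001 -1.     0.404]
 [ 0.     0.     0.     1.   ]]
[[ 0.015 -0.997  0.073  0.496]
 [-1.    -0.014  0.009  0.04 ]
 [-0.008 -0.073 -0.997  1.105]
 [ 0.     0.     0.     1.   ]]
[[[1.595, 1.339, -0.741], [1.603, 1.021, -0.748], [1.599, 0.694, -0.735], [1.605, 0.376, -0.74], [1.609, 0.056, -0.742], 
[... 712 characters left out ...]
08], [0.584, 0.225, 0.007], [0.587, 0.041, -0.001], [0.589, -0.142, 0.002], [0.592, -0.325, 0.002], [0.595, -0.511, -0.004]], [[0.4, 1.258, -0.731], [0.405, 0.957, -0.739], [0.445, 0.398, 0.025], [0.448, 0.218, 0.025], [0.449, 0.04, 0.002], [0.452, -0.143, 0.001], [0.455, -0.324, 0.001], [0.458, -0.507, -0.002]], [[0.174, 1.251, -0.741], [0.177, 0.949, -0.748], [0.308, 0.401, -0.001], [0.311, 0.219, -0.0], [0.318, 0.038, 0.021], [0.321, -0.14, 0.02], [0.325, -0.313, 0.032], [0.329, -0.484, 0.039]], [[-0.049, 1.238, -0.744], [-0.044, 0.936, -0.744], [-0.035, 0.629, -0.728], [-0.031, 0.332, -0.733], [0.11, 0.035, -0.254], [-0.023, -0.266, -0.739], [0.187, -0.323, -0.002], [0.191, -0.5, -0.0]]]
```

View pics/top.png

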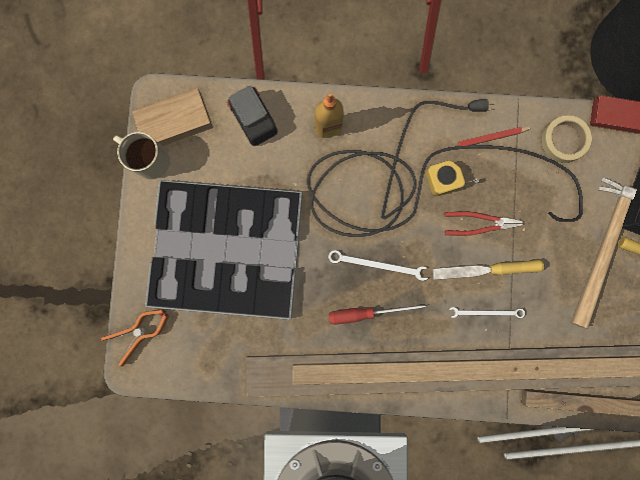

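The top view shows the tray at about (228,250), with the long spanner at (380,263), screwdriver (375,314), small spanner (487,313), pliers (483,223), chisel (488,270) and tape (447,177). Next: enlarge the tray and tools, and segment.

```bash
python3 - <<'E'
from h import *
c=dict(np.load("top.npz")); im=c["pixels"]
a=cv2.resize(im[175:325,140:310],None,fx=3.4,fy=3.4,interpolation=cv2.INTER_CUBIC)
b=cv2.resize(im[200:330,320:550],None,fx=3.4,fy=3.4,interpolation=cv2.INTER_CUBIC)
cv2.imwrite("pics/tray.png",a);cv2.imwrite("pics/tools.png",b)
E
```

```text
(no output)
```

View pics/tray.png

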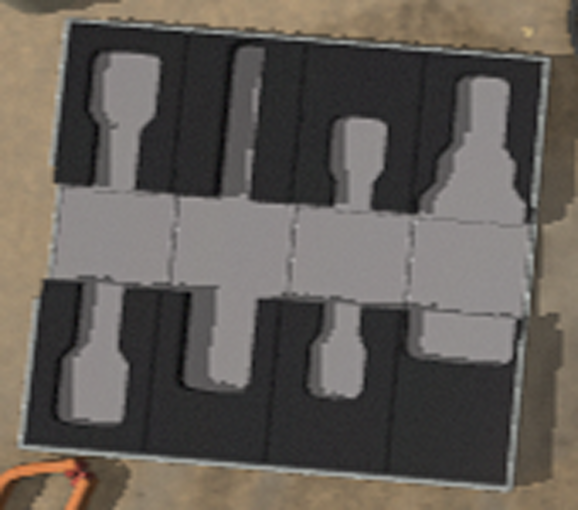

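View pics/tools.png

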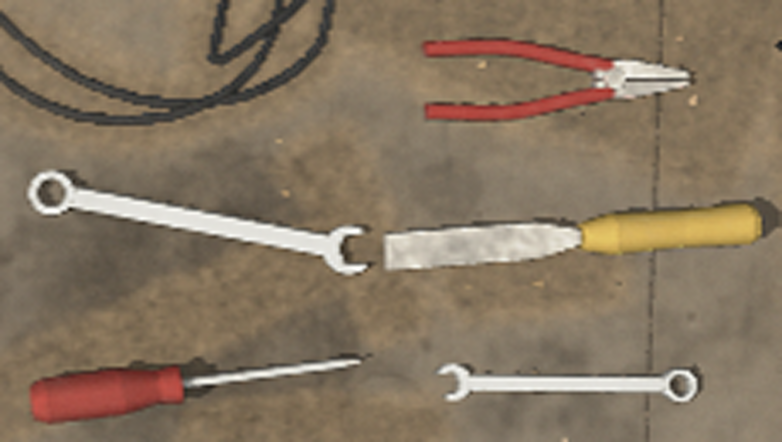

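The tray crop shows, left to right: long spanner recess, screwdriver (handle end at the bottom), short spanner and pliers (handles at the bottom), with corners near (70,20), (548,60), (510,487) and (22,447). The tools crop shows each tool's ends clearly.

```bash
cat >> h.py <<'E'
def pix(c,uv,z):
    r=cv2.undistortPoints(np.array(uv,float).reshape(-1,1,2),np.array(c["intrinsics"]),np.array([c["k1"],0,0,0,0.])).reshape(-1,2)
    d=np.c_[r,np.ones(len(r))]@c["W"][:3,:3].T; o=c["W"][:3,3]
    return o+d*((z-o[2])/d[:,2])[:,None]
def go(p,yaw):
    "rows needed: from the pose now to fingertip point p, tool x at yaw deg"
    T=pose(); tip=T[:3,3]+0.199*T[:3,2]; d=T[:3,:3].T@(np.array(p)-tip)*1000
    y=np.degrees(np.arctan2(T[1,0],T[0,0])); print("tip",(tip*1000).round(1),"yaw",y.round(1),"shift tool mm",d.round(1),"turn",((y-yaw+180)%360-180).round(1))
    f=np.radians(yaw);dw=np.array(p)-tip; print(" shift after turning:",np.round([1000*(dw[0]*np.cos(f)+dw[1]*np.sin(f)),1000*(dw[0]*np.sin(f)-dw[1]*np.cos(f)),-1000*dw[2]],1))
E
python3 - <<'E'
from h import *
c=dict(np.load("top.npz"))
A=lambda l,o:[((u+.5)/3.4-.5+o[0],(v+.5)/3.4-.5+o[1]) for u,v in l]
t=pix(c,A([(70,20),(548,60),(510,487),(22,447)],(140,175)),.023)
print("tray",t.round(4).tolist(),[np.linalg.norm(t[i]-t[i-1]).round(4) for i in range(4)])
for n,l,z in[("large",[(29,187),(371,257)],.005),("small",[(440,382),(699,386)],.005),("sd",[(31,402),(362,358)],.012),("pl",[(424,78),(690,78)],.008)]:
    p=pix(c,A(l,(320,200)),z);d=p[0]-p[1]
    print(n,p.round(4)[:,:2].tolist(),"mid",p.mean(0).round(4),"len",np.linalg.norm(d).round(4),"yaw",np.degrees(np.arctan2(d[1],d[0])).round(1))
    go([*p.mean(0)[:2],.2],np.degrees(np.arctan2(d[1],d[0])))
go([*t.mean(0)[:2],.2],180)
E
```

```text
tray [[0.716, 0.408, 0.023], [0.6931, 0.0866, 0.023], [0.4096, 0.1067, 0.023], [0.4309, 0.4288, 0.023]] [np.float64(0.2859), np.float64(0.3222), np.float64(0.2842), np.float64(0.3228)]
large [[0.553, 0.0223], [0.5093, -0.2073]] mid [ 0.5312 -0.0925  0.005 ] len 0.2337 yaw 79.2
tip [ 300.  -604.2  205. ] yaw 26.4 shift tool mm [ 434.7 -355.5    5.4] turn -52.8
 shift after turning: [545.9 131.5   5. ]
small [[0.4269, -0.2529], [0.427, -0.4245]] mid [ 0.427  -0.3387  0.005 ] len 0.1716 yaw 90.0
tip [ 300.  -604.2  205. ] yaw 26.4 shift tool mm [ 231.8 -181.3    5.2] turn -63.6
 shift after turning: [265.5 127.    5. ]
sd [[0.4101, 0.0192], [0.4424, -0.1996]] mid [ 0.4262 -0.0902  0.012 ] len 0.2212 yaw 98.4
tip [ 300.  -604.2  205. ] yaw 26.4 shift tool mm [ 341.7 -404.3    5.5] turn -72.0
 shift after turning: [490.1 199.9   5. ]
pl [[0.6301, -0.2425], [0.6325, -0.4207]] mid [ 0.6313 -0.3316  0.008 ] len 0.1783 yaw 90.8
tip [ 300.  -604.2  205. ] yaw 26.4 shift tool mm [418.  -96.8   5.1] turn -64.4
 shift after turning: [268.1 335.    5. ]
tip [ 300.  -604.2  205. ] yaw 26.4 shift tool mm [ 618.3 -655.2    5.7] turn -153.6
 shift after turning: [-262.4  861.8    5. ]
```

```bash
python3 -m inch '[[0,0,0,-7.55,0.2],[0,0,0,-7.55,0.2],[0,0,0,-7.55,0.2],[0,0,0,-7.55,0.2],[0,0,0,-7.55,0.2],[0,0,0,-7.55,0.2],[0,0,0,-7.5,0.2]]' 40; python3 -m inch '[[45.5,11,0,0,0.2],[45.5,11,0,0,0.2],[45.5,11,0,0,0.2],[45.5,11,0,0,0.2],[45.5,11,0,0,0.2],[45.5,11,0,0,0.2],[45.5,11,0,0,0.2],[45.5,11,0,0,0.2],[45.5,11,0,0,0.2],[45.5,11,0,0,0.2]]'; python3 -m inch '[[45.5,11,0,0,0.2],[45.5,11,0,0,0.2],[0,0,0,0,0.2],[0,0,0,0,0.2]]'
python3 - <<'E'
from h import *
go([.5312,-.0925,.002],79.2)
c=shot("wrist","pics/w1.png"); print(c["W"].round(3))
E
```

```text
time_s: 0.75
tool_pos: [0.3, -0.6045, 0.4041]
tcp_rot: [-0.001, 0.769, 0.639, 0.0]
wrist_force: [-0.6, -0.9, -0.2]
width: 0.603
finger_force: 0.0
time_s: 1.75
tool_pos: [0.4937, -0.1764, 0.4046]
tcp_rot: [-0.0, 0.771, 0.637, -0.0]
wrist_force: [1.5, -0.3, 0.4]
width: 0.601
finger_force: 0.0
time_s: 2.15
tool_pos: [0.5322, -0.092, 0.4043]
tcp_rot: [-0.0, 0.77, 0.638, -0.0]
wrist_force: [-0.3, -1.5, 0.4]
width: 0.599
finger_force: 0.0
tip [532.  -91.9 205.3] yaw 79.3 shift tool mm [ -0.7  -0.5 203.3] turn 0.1
 shift after turning: [ -0.7  -0.7 203.3]
[[ 0.983 -0.176 -0.053  0.549]
 [-0.184 -0.941 -0.284 -0.008]
 [ 0.     0.289 -0.957  0.384]
 [ 0.     0.     0.     1.   ]]
```

View pics/w1.png

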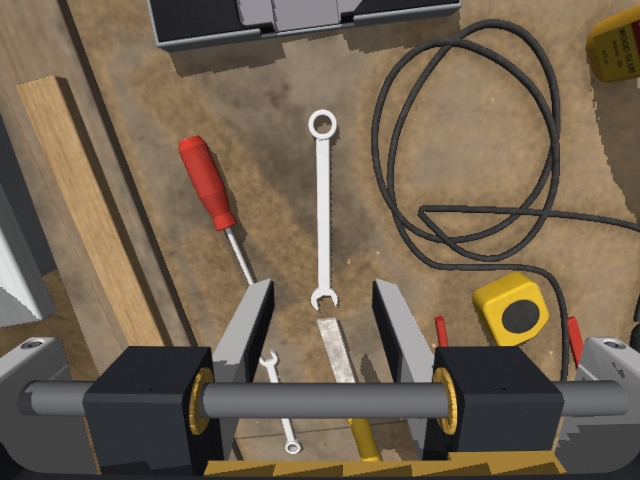

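The wrist view shows the spanner centred between the fingers, (322,125) to (322,300). The tray rim is cut down at the finger channel, (270–355, 20), so the fingers clear it. I'll grasp and lift.

```bash
python3 -m inch '[[-0.5,-0.5,40,0,0.2],[0,0,40,0,0.2],[0,0,40,0,0.2],[0,0,40,0,0.2],[0,0,25,0,0.2],[0,0,12,0,0.2],[0,0,6,0,0.2],[0,0,0,0,0.2],[0,0,0,0,-1],[0,0,0,0,-1]]' 40; python3 -m inch '[[0,0,0,0,-1],[0,0,0,0,-1],[0,0,0,0,-1],[0,0,0,0,-1],[0,0,-20,0,-1],[0,0,-40,0,-1],[0,0,-40,0,-1],[0,0,0,0,-1]]'
python3 - <<'E'
from h import *
f=np.radians(176); y=np.array([np.cos(f),np.sin(f)]);x=np.array([np.sin(f),-np.cos(f)]);c=np.array([.5624,.2575])
for n,o,g in [("L",.12,0),("S",-.04,0),("SD",.04,-.022),("P",-.12,-.033)]: print(n,(c+o*x+g*y).round(4))
go([*(c+.12*x),.1],176)
E
```

```text
time_s: 3.2
tool_pos: [0.5319, -0.0936, 0.2029]
tcp_rot: [0.001, 0.771, 0.637, 0.001]
wrist_force: [-0.2, 0.8, -0.2]
width: 0.463
finger_force: 0.0
time_s: 4.0
tool_pos: [0.5328, -0.0933, 0.3062]
tcp_rot: [0.002, 0.771, 0.637, 0.002]
wrist_force: [0.2, 0.9, -1.7]
width: 0.144
finger_force: 40.0
L [0.5708 0.3772]
S [0.5596 0.2176]
SD [0.5871 0.2959]
P [0.5869 0.1355]
tip [534.1 -93.5 107.2] yaw 79.2 shift tool mm [469.3 -52.3   7. ] turn -96.8
 shift after turning: [ -3.7 472.1   7.2]
```

```bash
python3 -m inch '[[0,0,0,-8.07,-1],[0,0,0,-8.07,-1],[0,0,0,-8.07,-1],[0,0,0,-8.07,-1],[0,0,0,-8.07,-1],[0,0,0,-8.07,-1],[0,0,0,-8.07,-1],[0,0,0,-8.07,-1],[0,0,0,-8.07,-1],[0,0,0,-8.07,-1]]'; python3 -m inch '[[0,0,0,-8.07,-1],[0,0,0,-8.03,-1],[0,45,0,0,-1],[0,45,0,0,-1],[0,45,0,0,-1],[0,45,0,0,-1],[0,45,0,0,-1],[0,45,0,0,-1],[0,45,0,0,-1],[0,45,0,0,-1]]';  python3 -m inch '[[-2,45,0,0,-1],[-2,45,0,0,-1],[0,22,0,0,-1],[0,0,0,0,-1],[0,0,0,0,-1]]'
python3 - <<'E'
from h import *
go([.5708,.3772,.014],176)
c=shot("top","pics/t2.png"); c1=shot("wrist","pics/w2.png")
cv2.imwrite("pics/t2.png",cv2.resize(c["pixels"][160:340,110:350],None,fx=2.5,fy=2.5))
E
```

```text
time_s: 5.0
tool_pos: [0.5312, -0.0934, 0.3009]
tcp_rot: [-0.0, 0.172, 0.985, 0.0]
wrist_force: [-0.5, 0.6, -1.5]
width: 0.144
finger_force: 40.0
time_s: 6.0
tool_pos: [0.5564, 0.2674, 0.3007]
tcp_rot: [-0.0, 0.035, 0.999, -0.0]
wrist_force: [1.1, -0.7, -2.7]
width: 0.143
finger_force: 40.0
time_s: 6.5
tool_pos: [0.568, 0.3774, 0.3005]
tcp_rot: [-0.001, 0.034, 0.999, -0.0]
wrist_force: [-0.6, -1.1, -2.3]
width: 0.142
finger_force: 40.0
tip [567.8 377.2 101.5] yaw 176.1 shift tool mm [-3.1  0.2 87.5] turn 0.1
 shift after turning: [-3.   0.2 87.5]
```

View pics/w2.png

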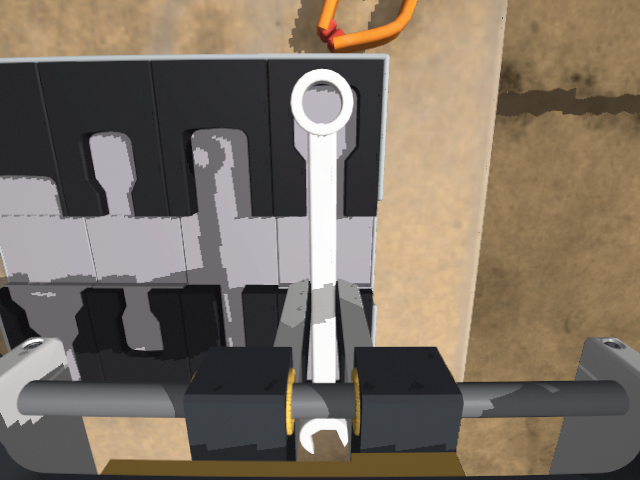

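```bash
python3 - <<'E'
from h import *
c=shot("wrist")
f=np.radians(176); y=np.array([np.cos(f),np.sin(f)]);x=np.array([np.sin(f),-np.cos(f)])
o=np.array([.5708,.3772])
for n,uv,z in [("recess L",(294,110),.023),("recess R",(357,110),.023),("ch far",(370,215),.023),("ch near",(260,284),.023),("corner far",(389,56),.023),("left div",(276,190),.023)]:
    p=pix(c,[uv],z)[0]; q=p[:2]-o; print(n,p.round(4),"insert xy",(q@x*1000).round(1),(q@y*1000).round(1))
E
```

```text
recess L [0.4635 0.3634 0.023 ] insert xy -21.2 106.0
recess R [0.4666 0.408  0.023 ] insert xy 23.5 106.1
ch far [0.5433 0.4149 0.023 ] insert xy 35.7 30.0
ch near [0.5949 0.3231 0.023 ] insert xy -52.3 -27.8
corner far [0.4334 0.4313 0.023 ] insert xy 44.4 140.9
left div [0.5191 0.3446 0.023 ] insert xy -36.1 49.3
```

```bash
python3 -m inch '[[-3,1.5,25,0,-1],[0,0,25,0,-1],[0,0,12,0,-1],[0,0,8,0,-1],[0,0,6,0,-1],[0,0,5,0,-1],[0,0,4,0,-1],[0,0,0,0,-1],[0,0,0,0,-1]]'; python3 - <<'E'
from h import *
go([.5708,.3772,.014],176); 
E
python3 -m inch '[[0,0,1,0,-0.4],[0,0,0,0,-0.4],[0,0,0,0,-0.4],[0,0,0,0,-0.4],[0,0,-10,0,-0.4],[0,0,-30,0,-0.4],[0,0,-40,0,-0.4],[0,0,-40,0,-0.4],[0,0,-40,0,-0.4],[0,0,0,0,-0.4]]'
python3 - <<'E'
from h import *
c=shot("wrist","pics/w3.png"); go([.427,-.3387,.12],90)
E
```

```text
time_s: 7.55
tool_pos: [0.5716, 0.3786, 0.217]
tcp_rot: [0.0, 0.035, 0.999, 0.0]
wrist_force: [-0.2, -0.1, -1.3]
width: 0.142
finger_force: 40.0
tip [571.6 378.6  18. ] yaw 176.0 shift tool mm [ 0.7 -1.5  4. ] turn 0.0
 shift after turning: [ 0.7 -1.5  4. ]
time_s: 8.55
tool_pos: [0.5718, 0.3797, 0.3824]
tcp_rot: [0.003, 0.035, 0.999, 0.002]
wrist_force: [0.7, 0.3, -0.6]
width: 0.301
finger_force: 0.0
tip [572.5 379.6 180.4] yaw 176.0 shift tool mm [  95.2 -726.9   57.9] turn 86.0
 shift after turning: [-718.3 -145.5   60.4]
```

View pics/w3.png

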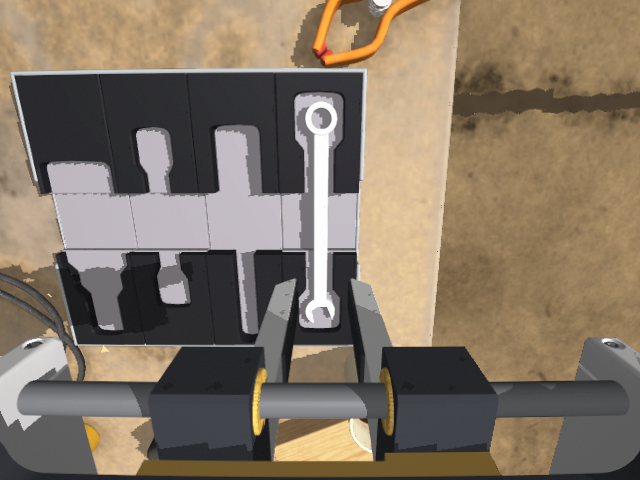

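Long spanner is home: ring (321,118) and open jaw (321,312) both inside the recess. Next, the short spanner.

```bash
python3 -m inch '[[6.4,-48.5,0,0,0],[6.4,-48.5,0,0,0],[6.4,-48.5,0,0,0],[6.4,-48.5,0,0,0],[6.4,-48.5,0,0,0],[6.4,-48.5,0,0,0],[6.4,-48.5,0,0,0],[6.4,-48.5,0,0,0],[6.4,-48.5,0,0,0],[6.4,-48.5,0,0,0]]'; python3 -m inch '[[6.3,-48.5,0,0,0],[6.3,-48.5,0,0,0],[6.3,-48.5,0,0,0],[6.3,-48.5,0,0,0],[6.3,-48.5,0,0,0],[0,0,5,7.82,0],[0,0,5,7.82,0],[0,0,5,7.82,0],[0,0,5,7.82,0],[0,0,5,7.82,0]]';python3 -m inch '[[0,0,5,7.82,0],[0,0,5,7.82,0],[0,0,5,7.82,0],[0,0,5,7.82,0],[0,0,5,7.82,0],[0,0,5,7.82,0],[0,0,0,0,0],[0,0,0,0,0]]'
python3 - <<'E'
from h import *
go([.427,-.3387,.0025],90)
c=shot("wrist","pics/w4.png")
E
```

```text
time_s: 9.6
tool_pos: [0.4727, -0.1028, 0.3755]
tcp_rot: [-0.0, 0.035, 0.999, -0.0]
wrist_force: [0.7, -0.3, -0.0]
width: 0.501
finger_force: 0.0
time_s: 10.6
tool_pos: [0.4252, -0.3404, 0.3499]
tcp_rot: [-0.001, 0.37, 0.929, 0.0]
wrist_force: [-0.2, -0.2, 1.2]
width: 0.501
finger_force: 0.0
time_s: 11.4
tool_pos: [0.4255, -0.3404, 0.3205]
tcp_rot: [-0.0, 0.706, 0.709, -0.0]
wrist_force: [0.3, -0.1, 0.3]
width: 0.501
finger_force: 0.0
tip [ 425.4 -340.3  121.5] yaw 90.2 shift tool mm [  1.5   1.7 119. ] turn 0.2
 shift after turning: [  1.6   1.6 119. ]
```

View pics/w4.png

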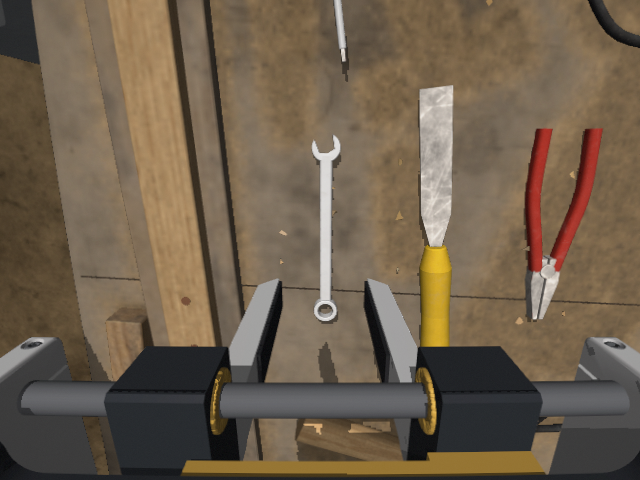

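The short spanner lies centred, (325,150) to (325,310), with the chisel handle at (435,300), well clear.

```bash
python3 -m inch '[[1.5,1.6,40,0,0],[0,0,35,0,0],[0,0,25,0,0],[0,0,12,0,0],[0,0,6,0,0],[0,0,0,0,0],[0,0,0,0,-1],[0,0,0,0,-1],[0,0,0,0,-1],[0,0,0,0,-1]]' 40; python3 -m inch '[[0,0,0,0,-1],[0,0,0,0,-1],[0,0,-20,0,-1],[0,0,-40,0,-1],[0,0,-40,0,-1],[0,0,-20,0,-1],[0,0,0,0,-1]]'
python3 - <<'E'
from h import *
go([.56,.219,.1],176)
E
```

```text
time_s: 12.45
tool_pos: [0.4272, -0.3392, 0.2032]
tcp_rot: [0.0, 0.707, 0.707, 0.0]
wrist_force: [-0.0, 0.1, -0.6]
width: 0.193
finger_force: 0.0
time_s: 13.15
tool_pos: [0.4277, -0.3394, 0.3255]
tcp_rot: [0.002, 0.707, 0.707, 0.0]
wrist_force: [-0.1, 0.8, -1.8]
width: 0.099
finger_force: 40.0
tip [ 428.4 -340.   126.5] yaw 90.0 shift tool mm [559.2 131.2  25.4] turn -86.0
 shift after turning: [-92.3 566.8  26.5]
```

```bash
python3 -m inch '[[46.6,11,0,0,-1],[46.6,11,0,0,-1],[46.6,11,0,0,-1],[46.6,11,0,0,-1],[46.6,11,0,0,-1],[46.6,11,0,0,-1],[46.6,11,0,0,-1],[46.6,11,0,0,-1],[46.6,11,0,0,-1],[46.6,11,0,0,-1]]'; python3 -m inch '[[46.6,11,0,0,-1],[46.6,11,0,0,-1],[0,0,2,-7.82,-1],[0,0,2,-7.82,-1],[0,0,2,-7.82,-1],[0,0,2,-7.82,-1],[0,0,2,-7.82,-1],[0,0,2,-7.82,-1],[0,0,2,-7.82,-1],[0,0,2,-7.82,-1]]';python3 -m inch '[[0,0,2,-7.82,-1],[0,0,2,-7.82,-1],[0,0,2,-7.82,-1],[0,0,0,0,-1],[0,0,0,0,-1]]'
python3 - <<'E'
from h import *
go([.56,.219,.016],176)
c=shot("wrist","pics/w5.png")
E
```

```text
time_s: 14.15
tool_pos: [0.5371, 0.1286, 0.3214]
tcp_rot: [-0.0, 0.707, 0.707, -0.001]
wrist_force: [1.0, -0.7, -2.0]
width: 0.103
finger_force: 40.0
time_s: 15.15
tool_pos: [0.559, 0.2199, 0.3052]
tcp_rot: [-0.001, 0.235, 0.972, -0.0]
wrist_force: [-0.2, -0.5, -1.5]
width: 0.101
finger_force: 40.0
time_s: 15.65
tool_pos: [0.5591, 0.2199, 0.2998]
tcp_rot: [-0.001, 0.037, 0.999, 0.0]
wrist_force: [-0.0, 0.3, -1.7]
width: 0.101
finger_force: 40.0
tip [558.8 219.9 100.8] yaw 175.8 shift tool mm [-1.4 -0.9 84.8] turn -0.2
 shift after turning: [-1.2 -0.8 84.8]
```

View pics/w5.png

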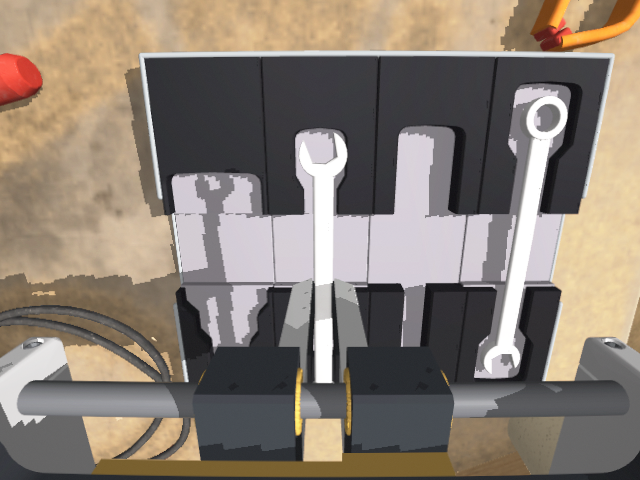

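The short spanner is above its recess, ring-to-jaw axis at column 323, matching the recess (320,170). I'll lower and release.

```bash
python3 -m inch '[[-1.3,-0.5,25,0,-1],[0,0,25,0,-1],[0,0,12,0,-1],[0,0,8,0,-1],[0,0,6,0,-1],[0,0,5,0,-1],[0,0,3,0,-1],[0,0,0,0,-1],[0,0,0,0,-1]]'; python3 - <<'E'
from h import *
go([.56,.219,.016],176)
E
python3 -m inch '[[0,0,1,0,-0.4],[0,0,0,0,-0.4],[0,0,0,0,-0.4],[0,0,0,0,-0.4],[0,0,-10,0,-0.4],[0,0,-30,0,-0.4],[0,0,-40,0,-0.4],[0,0,-40,0,-0.4],[0,0,-40,0,-0.4],[0,0,0,0,-0.4]]'
python3 - <<'E'
from h import *
c=shot("wrist","pics/w6.png"); go([.4234,-.068,.12],98.4)
E
```

```text
time_s: 16.6
tool_pos: [0.5607, 0.2197, 0.2179]
tcp_rot: [0.001, 0.035, 0.999, -0.0]
wrist_force: [-4.4, -2.2, 11.8]
width: 0.1
finger_force: 40.0
tip [560.9 219.6  18.9] yaw 176.0 shift tool mm [ 0.8 -0.7  2.9] turn -0.0
 shift after turning: [ 0.8 -0.7  2.9]
time_s: 17.6
tool_pos: [0.5611, 0.2206, 0.3815]
tcp_rot: [0.003, 0.035, 0.999, 0.001]
wrist_force: [0.3, -0.1, -0.3]
width: 0.299
finger_force: 0.0
tip [561.7 220.2 179.8] yaw 176.0 shift tool mm [ 118.1 -297.2   58.9] turn 77.6
 shift after turning: [-264.9 -178.9   59.8]
```

View pics/w6.png

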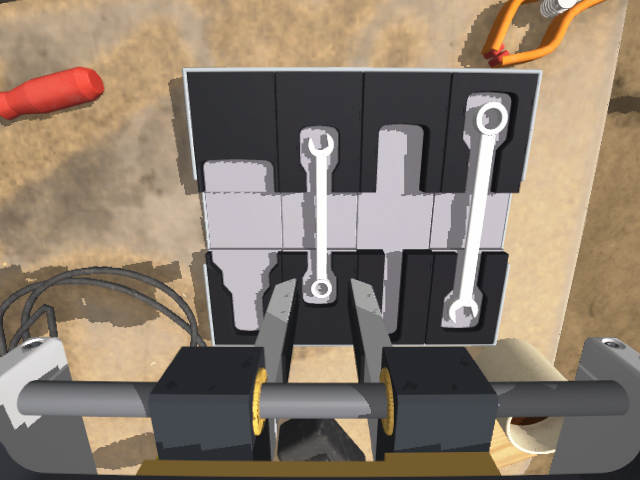

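Short spanner is home: both heads (321,145) and (320,289) lie inside the recess. Next, the screwdriver.

```bash
python3 -m inch '[[16.9,-42.5,0,0,0.2],[16.9,-42.5,0,0,0.2],[16.9,-42.5,0,0,0.2],[16.9,-42.5,0,0,0.2],[16.9,-42.5,0,0,0.2],[16.9,-42.5,0,0,0.2],[16.9,-42.5,0,0,0.2],[0,0,0,7.76,0.2],[0,0,0,7.76,0.2],[0,0,0,7.76,0.2]]'; python3 -m inch '[[0,0,0,7.76,0.2],[0,0,0,7.76,0.2],[0,0,8,7.76,0.2],[0,0,8,7.76,0.2],[0,0,8,7.76,0.2],[0,0,8,7.76,0.2],[0,0,8,7.76,0.2],[0,0,8,0,0.2],[0,0,0,0,0.2],[0,0,0,0,0.2]]'
python3 - <<'E'
from h import *
go([.4234,-.068,.003],98.4)
c=shot("wrist","pics/w7.png")
E
```

```text
time_s: 18.65
tool_pos: [0.4212, -0.0697, 0.3752]
tcp_rot: [-0.0, 0.239, 0.971, -0.0]
wrist_force: [-0.0, 0.1, 0.0]
width: 0.601
finger_force: 0.0
time_s: 19.65
tool_pos: [0.4217, -0.069, 0.3275]
tcp_rot: [-0.0, 0.652, 0.758, -0.0]
wrist_force: [1.0, 0.4, -0.3]
width: 0.6
finger_force: 0.0
tip [421.6 -68.9 128.5] yaw 98.6 shift tool mm [  0.5   2.  125.5] turn 0.2
 shift after turning: [  0.6   1.9 125.5]
```

View pics/w7.png

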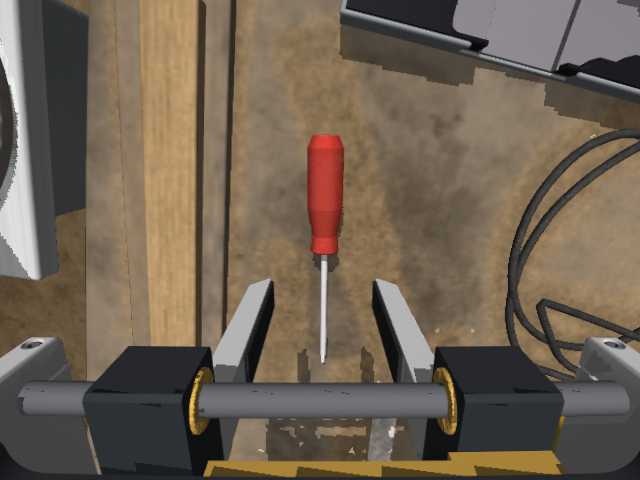

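Screwdriver handle (325,135–250) is centred between the fingers.

```bash
python3 -m inch '[[0.5,1.5,40,0,0.2],[0,0,40,0,0.2],[0,0,25,0,0.2],[0,0,13,0,0.2],[0,0,6.5,0,0.2],[0,0,0,0,0.2],[0,0,0,0,0.2]]' 40
python3 - <<'E'
from h import *
go([.4234,-.068,.003],98.4)
E
python3 -m inch '[[0,0,0,0,-1],[0,0,0,0,-1],[0,0,0,0,-1],[0,0,0,0,-1],[0,0,0,0,-1],[0,0,-20,0,-1],[0,0,-40,0,-1],[0,0,-40,0,-1],[0,0,-20,0,-1],[0,0,0,0,-1]]'
python3 - <<'E'
from h import *
f=np.radians(176); y=np.array([np.cos(f),np.sin(f)]);x=np.array([np.sin(f),-np.cos(f)])
p=np.array([.5871,.2959])+.001*x+.0225*y; print(p)
go([*p,.1],176)
c=shot("wrist","pics/w8.png")
E
```

```text
time_s: 20.4
tool_pos: [0.4236, -0.0684, 0.2039]
tcp_rot: [0.0, 0.653, 0.757, 0.0]
wrist_force: [0.2, 0.1, 0.2]
width: 0.6
finger_force: 0.0
tip [423.8 -68.4   4.9] yaw 98.4 shift tool mm [ 0.4 -0.3  1.9] turn 0.0
 shift after turning: [ 0.4 -0.3  1.9]
time_s: 21.4
tool_pos: [0.4239, -0.0684, 0.3256]
tcp_rot: [0.002, 0.654, 0.757, 0.001]
wrist_force: [-0.6, -0.3, -1.8]
width: 0.274
finger_force: 39.9
[0.56472457 0.29846708]
tip [424.7 -68.8 126.6] yaw 98.4 shift tool mm [343.  191.9  26.4] turn -77.6
 shift after turning: [-114.1  376.1   26.6]
```

View pics/w8.png

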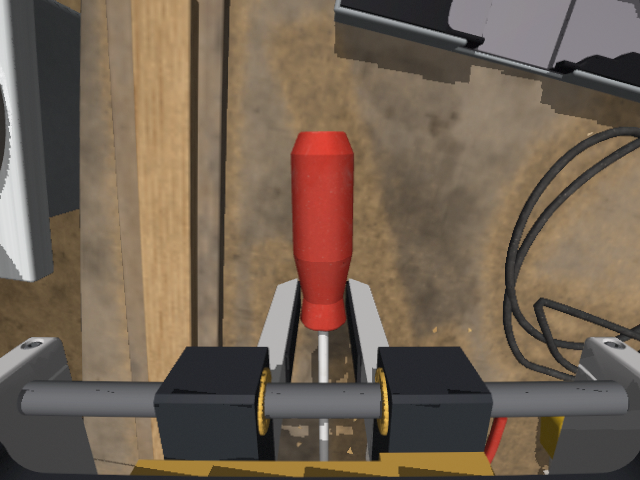

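The screwdriver is held straight and level between the pads (323,250–330). I'll carry it to the tray.

```bash
python3 -m inch '[[38.1,21.3,0,0,-1],[38.1,21.3,0,0,-1],[38.1,21.3,0,0,-1],[38.1,21.3,0,0,-1],[38.1,21.3,0,0,-1],[38.1,21.3,0,0,-1],[38.1,21.3,0,0,-1],[38.1,21.3,0,0,-1],[38.1,21.3,0,0,-1],[0,0,0,-7.76,-1]]'; python3 -m inch '[[0,0,0,-7.76,-1],[0,0,0,-7.76,-1],[0,0,0,-7.76,-1],[0,0,4,-7.76,-1],[0,0,4,-7.76,-1],[0,0,4,-7.76,-1],[0,0,4,-7.76,-1],[0,0,4,-7.76,-1],[0,0,4,-7.76,-1],[0,0,0,0,-1]]'; python3 -m inch '[[0,0,0,0,-1],[0,0,0,0,-1]]'
python3 - <<'E'
from h import *
go([.5647,.2985,.009],176)
c=shot("wrist","pics/w9.png")
E
```

```text
time_s: 22.45
tool_pos: [0.562, 0.3051, 0.3211]
tcp_rot: [-0.002, 0.598, 0.801, 0.0]
wrist_force: [-0.8, -0.1, -0.3]
width: 0.276
finger_force: 39.9
time_s: 23.45
tool_pos: [0.5623, 0.2987, 0.2965]
tcp_rot: [-0.002, 0.033, 0.999, -0.0]
wrist_force: [1.0, 0.6, -1.4]
width: 0.277
finger_force: 39.9
time_s: 23.65
tool_pos: [0.5626, 0.2991, 0.2987]
tcp_rot: [-0.0, 0.036, 0.999, -0.0]
wrist_force: [1.1, -0.3, -0.4]
width: 0.275
finger_force: 39.9
tip [562.5 299.1  99.7] yaw 175.8 shift tool mm [-2.3 -0.4 90.7] turn -0.2
 shift after turning: [-2.2 -0.4 90.7]
```

View pics/w9.png

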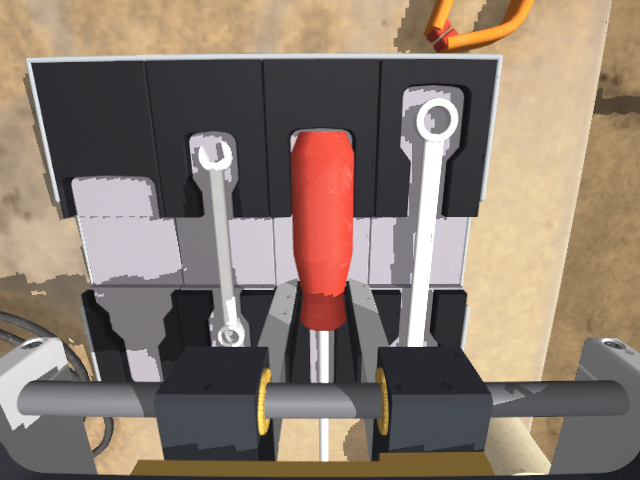

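The handle is centred over its recess (322,130–330), blade in line.

```bash
python3 -m inch '[[-2.2,-0.4,25,0,-1],[0,0,25,0,-1],[0,0,14,0,-1],[0,0,9,0,-1],[0,0,6,0,-1],[0,0,5,0,-1],[0,0,4,0,-1],[0,0,0,0,-1],[0,0,0,0,-1]]'; python3 - <<'E'
from h import *
go([.5647,.2985,.009],176)
E
python3 -m inch '[[0,0,1,0,-0.1],[0,0,0,0,-0.1],[0,0,0,0,-0.1],[0,0,0,0,-0.1],[0,0,-10,0,-0.1],[0,0,-30,0,-0.1],[0,0,-40,0,-0.1],[0,0,-40,0,-0.1],[0,0,-40,0,-0.1],[0,0,0,0,-0.1]]'
python3 - <<'E'
from h import *
c=shot("wrist","pics/w10.png")
# pliers: grip at y=+38
p=np.array([.6313,-.3316])+.038*np.array([np.cos(np.radians(90.8)),np.sin(np.radians(90.8))]); print(p)
go([*p,.13],90.8)
E
```

```text
time_s: 24.6
tool_pos: [0.565, 0.2984, 0.2116]
tcp_rot: [0.0, 0.035, 0.999, 0.0]
wrist_force: [-0.1, -0.6, -2.1]
width: 0.275
finger_force: 39.9
tip [565.1 298.5  12.6] yaw 176.0 shift tool mm [ 0.4 -0.   3.6] turn -0.0
 shift after turning: [ 0.4 -0.   3.6]
time_s: 25.6
tool_pos: [0.5651, 0.2997, 0.3763]
tcp_rot: [0.003, 0.035, 0.999, 0.002]
wrist_force: [0.7, -0.1, -0.2]
width: 0.45
finger_force: 0.0
[ 0.63076944 -0.2936037 ]
tip [565.8 299.2 174.4] yaw 176.0 shift tool mm [-106.1 -586.9   43.7] turn 85.2
 shift after turning: [-593.7   56.7   44.4]
```

View pics/w10.png

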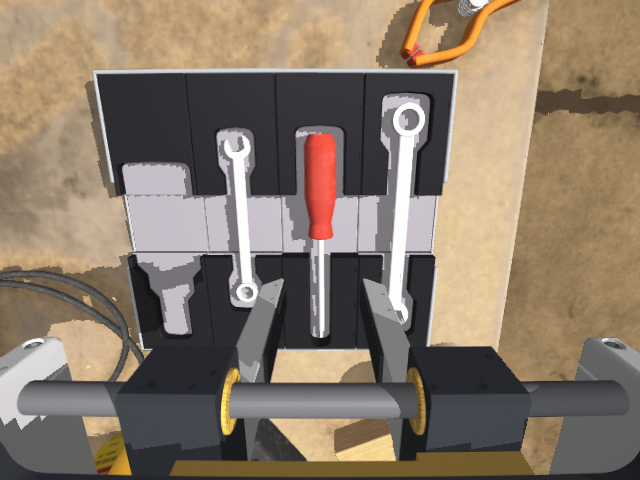

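Screwdriver is home, handle (320,185) and blade (320,290) inside the recess. Last, the pliers.

```bash
python3 -m inch '[[-8.2,-45.2,0,0,0.6],[-8.2,-45.2,0,0,0.6],[-8.2,-45.2,0,0,0.6],[-8.2,-45.2,0,0,0.6],[-8.2,-45.2,0,0,0.6],[-8.2,-45.2,0,0,0.6],[-8.2,-45.2,0,0,0.6],[-8.2,-45.2,0,0,0.6],[-8.2,-45.2,0,0,0.6],[-8.2,-45.2,0,0,0.6]]'; python3 -m inch '[[-8.2,-45.2,0,0,0.6],[-8.2,-45.2,0,0,0.6],[-8.2,-45.2,0,0,0.6],[0,0,0,8.52,0.6],[0,0,0,8.52,0.6],[0,0,5,8.52,0.6],[0,0,5,8.52,0.6],[0,0,5,8.52,0.6],[0,0,5,8.52,0.6],[0,0,5,8.52,0.6]]'; python3 -m inch '[[0,0,5,8.52,0.6],[0,0,5,8.52,0.6],[0,0,5,8.52,0.6],[0,0,0,0,0.6],[0,0,0,0,0.6]]'
python3 - <<'E'
from h import *
go([.6308,-.2936,.003],90.8)
c=shot("wrist","pics/w11.png")
E
```

```text
time_s: 26.65
tool_pos: [0.6148, -0.1604, 0.3695]
tcp_rot: [-0.001, 0.035, 0.999, 0.0]
wrist_force: [1.3, 0.2, 0.1]
width: 0.801
finger_force: 0.0
time_s: 27.65
tool_pos: [0.6299, -0.2952, 0.344]
tcp_rot: [-0.001, 0.53, 0.848, -0.0]
wrist_force: [-0.1, 0.2, -0.5]
width: 0.8
finger_force: 0.0
time_s: 28.15
tool_pos: [0.6302, -0.295, 0.3298]
tcp_rot: [-0.0, 0.7, 0.714, -0.0]
wrist_force: [0.5, 0.2, -0.4]
width: 0.798
finger_force: 0.0
tip [ 630.  -295.   130.8] yaw 91.1 shift tool mm [  1.4   0.9 127.8] turn 0.3
 shift after turning: [  1.4   0.8 127.8]
```

View pics/w11.png

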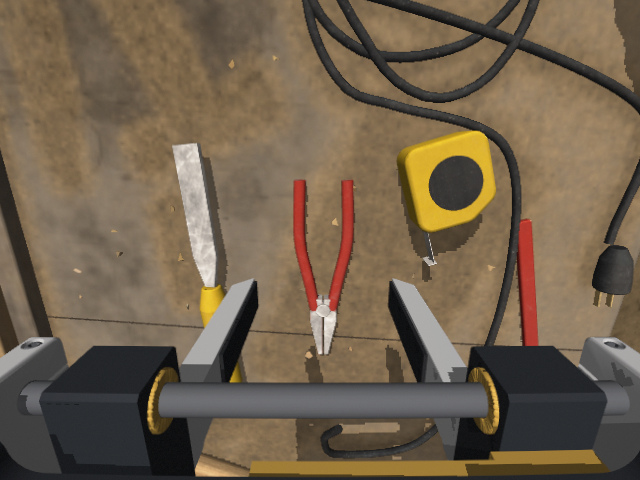

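Pliers are centred at column 323 (rows 180–354). Chisel and tape hook are both about 100 mm off the axis, so the fingers clear them.

```bash
python3 -m inch '[[1.4,0.8,40,0.3,0.6],[0,0,40,0,0.6],[0,0,27,0,0.6],[0,0,14,0,0.6],[0,0,6.5,0,0.6],[0,0,0,0,0.6],[0,0,0,0,0.6],[0,0,0,0,-0.5],[0,0,0,0,-0.5],[0,0,0,0,-0.5]]' 40
python3 -m inch '[[0,0,0,0,-0.5],[0,0,0,0,-0.5],[0,0,0,0,-0.5],[0,0,-20,0,-0.5],[0,0,-40,0,-0.5],[0,0,-40,0,-0.5],[0,0,-20,0,-0.5],[0,0,0,0,-0.5]]'
python3 - <<'E'
from h import *
f=np.radians(176); y=np.array([np.cos(f),np.sin(f)]);x=np.array([np.sin(f),-np.cos(f)])
p=np.array([.5869,.1355])+.001*x+.038*y; print(p)
go([*p,.1],176)
c=shot("wrist","pics/w12.png")
E
```

```text
time_s: 29.2
tool_pos: [0.6311, -0.294, 0.2033]
tcp_rot: [0.0, 0.704, 0.71, 0.0]
wrist_force: [-1.2, 0.2, 1.4]
width: 0.58
finger_force: 3.7
time_s: 30.0
tool_pos: [0.6319, -0.2937, 0.3274]
tcp_rot: [0.003, 0.704, 0.71, 0.001]
wrist_force: [0.8, -0.1, -1.6]
width: 0.568
finger_force: 40.0
[0.54906232 0.13914831]
tip [ 632.9 -294.1  128.4] yaw 90.5 shift tool mm [434.1 -80.1  27. ] turn -85.5
 shift after turning: [113.8 426.4  28.4]
```

View pics/w12.png

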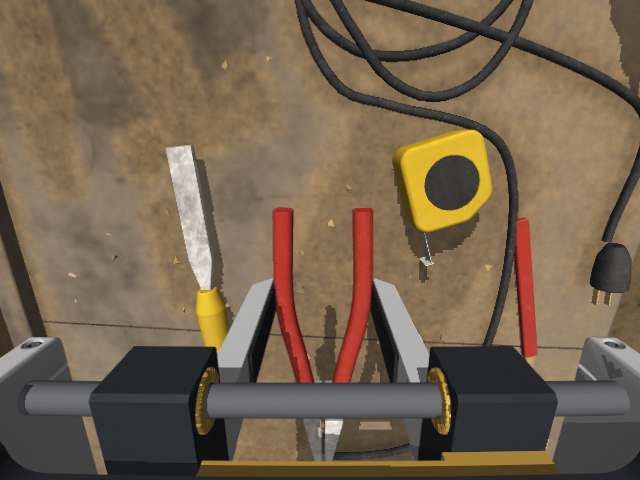

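Pliers are gripped across both handles, handle ends at (283,210) and (363,210), sitting straight. That was my 15th picture, one over the limit of 14, so from here I'll check by numbers only.

```bash
python3 - <<'E'
from h import *
c=shot("wrist"); T=c["T"]; tip=T[:3,3]+.199*T[:3,2]
print(((pix(c,[(283,210),(363,210)],.135)-tip)@T[:3,:3]*1000).round(1))
E
python3 -m inch '[[43.4,-8,0,0,-0.5],[43.4,-8,0,0,-0.5],[43.4,-8,0,0,-0.5],[43.4,-8,0,0,-0.5],[43.4,-8,0,0,-0.5],[43.4,-8,0,0,-0.5],[43.4,-8,0,0,-0.5],[43.4,-8,0,0,-0.5],[43.4,-8,0,0,-0.5],[43.4,-8,0,0,-0.5]]'; python3 -m inch '[[0,0,0,-8.55,-0.5],[0,0,0,-8.55,-0.5],[0,0,0,-8.55,-0.5],[0,0,0,-8.55,-0.5],[0,0,3,-8.55,-0.5],[0,0,3,-8.55,-0.5],[0,0,3,-8.55,-0.5],[0,0,3,-8.55,-0.5],[0,0,3,-8.55,-0.5],[0,0,3,-8.55,-0.5]]'; python3 -m inch '[[0,0,0,0,-0.5],[0,0,0,0,-0.5]]'
python3 - <<'E'
from h import *
go([.549,.1391,.017],176)
c=shot("wrist"); T=c["T"]; tip=T[:3,3]+.199*T[:3,2]
X=cloud(c); im=c["pixels"].astype(int)
m=(im[...,2]>90)&(im[...,1]<80)&(np.abs(X[...,2]-tip[2])<.05)
q=((X[m]-tip)@T[:3,:3])*1000
print("red extents tool mm",np.percentile(q,[1,99],axis=0).round(1))
for a in range(10,50,8):
    s=q[(q[:,0]>a)&(q[:,0]<a+8)]
    if len(s): print(a,len(s),s[:,1].min().round(1),s[:,1].max().round(1),np.median(s[:,2]).round(1))
E
```

```text
[[ 51.3 -19.   -9.3]
 [ 51.3  21.5  -9.2]]
time_s: 31.1
tool_pos: [0.5463, 0.1407, 0.3216]
tcp_rot: [-0.001, 0.704, 0.71, -0.001]
wrist_force: [0.6, 0.3, -2.3]
width: 0.569
finger_force: 40.0
time_s: 32.1
tool_pos: [0.5468, 0.1391, 0.3033]
tcp_rot: [-0.001, 0.032, 0.999, 0.0]
wrist_force: [0.2, -0.3, -1.0]
width: 0.568
finger_force: 40.0
time_s: 32.3
tool_pos: [0.547, 0.1393, 0.304]
tcp_rot: [-0.001, 0.037, 0.999, 0.0]
wrist_force: [0.1, 0.7, -3.0]
width: 0.565
finger_force: 40.0
tip [546.7 139.3 105. ] yaw 175.7 shift tool mm [-2.4 -0.1 87.9] turn -0.3
 shift after turning: [-2.3 -0.1 88. ]
red extents tool mm [[-55.4 -25.7  -8.3]
 [ 48.6  26.8   0.1]]
10 169 -26.6 20.6 -6.4
18 172 -26.2 24.5 -6.4
26 161 -25.3 24.2 -6.8
34 167 -25.0 20.3 -6.7
42 308 -25.4 26.7 -5.5
```

```bash
python3 -m inch '[[-2.3,0,25,-0.3,-0.5],[0,0,25,0,-0.5],[0,0,14,0,-0.5],[0,0,9,0,-0.5],[0,0,6,0,-0.5],[0,0,4,0,-0.5],[0,0,4,0,-0.5],[0,0,0,0,-0.5],[0,0,0,0,-0.5]]'; python3 - <<'E'
from h import *
go([.549,.1391,.017],176)
E
```

```text
time_s: 33.25
tool_pos: [0.5497, 0.1393, 0.218]
tcp_rot: [0.0, 0.032, 0.999, 0.0]
wrist_force: [-0.2, -0.1, -2.3]
width: 0.568
finger_force: 40.0
tip [549.7 139.3  19. ] yaw 176.3 shift tool mm [ 0.7 -0.3  2. ] turn 0.3
 shift after turning: [ 0.7 -0.3  2. ]
```

```bash
python3 -m inch '[[0,0,2,0.3,-0.5],[0,0,0,0,-0.5],[0,0,0,0,0.4],[0,0,0,0,0.4],[0,0,0,0,0.4],[0,0,0,0,0.4],[0,0,-10,0,0.4],[0,0,-30,0,0.4],[0,0,-45,0,0.4],[0,0,-45,0,0.4]]'; python3 -m inch '[[0,0,-45,0,0.4],[40,0,-20,0,0.4],[45,0,0,0,0.4],[45,0,0,0,0.4],[0,-45,0,0,0.4],[0,-45,0,0,0.4],[0,-45,0,0,0.4],[0,-45,0,0,0.4],[0,-45,0,0,0.4],[0,-45,0,0,0.4]]'; python3 -m inch '[[0,-45,0,0,0.4],[0,-45,0,0,0.4],[0,0,0,0,0.4],[0,0,0,0,0.4]]'
python3 - <<'E'
from h import *
c=shot("top","pics/final.png"); X=cloud(c); im=c["pixels"].astype(int)
f=np.radians(176); y=np.array([np.cos(f),np.sin(f)]);x=np.array([np.sin(f),-np.cos(f)]);o=np.array([.5624,.2575])+.0015*x
d=X[...,:2]-o; U=(d@x)*1000; V=(d@y)*1000; Z=X[...,2]*1000
bright=im.min(2)>190; red=(im[...,2]>100)&(im[...,1]<80)&(im[...,0]<80)
for n,k,m in [("L",120,bright),("SD",40,red),("S",-40,bright),("P",-120,red|bright)]:
    s=m&(np.abs(U-k)<39)&(np.abs(V)<141)
    print(n,s.sum(),"x",np.percentile(U[s]-k,[2,98]).round(1),"y",np.percentile(V[s],[0.5,99.5]).round(1),"z",np.nanpercentile(Z[s],[5,50,95]).round(1),
      "z far/mid/near",[np.nanmedian(Z[s&(V>a)&(V<b)]).round(1) for a,b in((-140,-40),(-32,32),(40,140))])
bk=(im.max(2)<60)&(np.abs(U)<155)&(np.abs(V)<135)&(np.abs(V)>40); print("insert top z",np.nanmedian(Z[bk]))
# chisel/tape unchanged?
old=dict(np.load("top.npz"))["pixels"].astype(int)
for n,(a,b,e,g) in {"chisel":(255,285,430,548),"tape":(158,196,425,482)}.items(): print(n,np.abs(old[a:b,e:g]-im[a:b,e:g]).mean().round(2))
E
```

```text
time_s: 34.25
tool_pos: [0.5492, 0.1394, 0.3474]
tcp_rot: [-0.001, 0.035, 0.999, 0.0]
wrist_force: [1.6, 0.1, 0.0]
width: 0.7
finger_force: 0.0
time_s: 35.25
tool_pos: [0.4005, -0.1223, 0.4115]
tcp_rot: [0.0, 0.035, 0.999, -0.001]
wrist_force: [1.0, 0.0, -0.4]
width: 0.7
finger_force: 0.0
time_s: 35.65
tool_pos: [0.3947, -0.2111, 0.4109]
tcp_rot: [0.0, 0.036, 0.999, 0.0]
wrist_force: [0.6, 0.1, -0.1]
width: 0.695
finger_force: 0.0
L 521 x [-11.3  12.9] y [-108.4  114.9] z [14.3 22.  25.6] z far/mid/near [np.float64(21.6), np.float64(21.6), np.float64(22.8)]
SD 277 x [-10.6  13.1] y [-10.3  87.4] z [27.4 33.6 37.8] z far/mid/near [np.float64(nan), np.float64(32.2), np.float64(34.9)]
S 288 x [-8.5 10.6] y [-81.7  82. ] z [11.7 21.8 25.5] z far/mid/near [np.float64(22.6), np.float64(21.3), np.float64(22.0)]
P 322 x [-25.3  22.3] y [-117.    52.2] z [21.3 24.8 28.2] z far/mid/near [np.float64(24.9), np.float64(24.6), np.float64(25.4)]
insert top z 24.573854073902112
chisel 7.98
tape 3.85
  return np.nanmean(a, axis, out=out, keepdims=keepdims)
```

All four sit at the expected heights and inside their recesses. The chisel region differs a little between pictures, so I'll check whether it moved.

```bash
python3 - <<'E'
import cv2,numpy as np
for n in("top","final"):
    i=cv2.imread(f"pics/{n}.png").astype(int); m=(i[...,2]>140)&(i[...,0]<90)&(i[...,1]>100)
    for k,(a,b,e,g) in {"chisel":(250,290,430,560),"tape":(155,200,420,485)}.items():
        v,u=np.nonzero(m[a:b,e:g]); print(n,k,len(u),u.mean()+e,v.mean()+a,u.min()+e,u.max()+e)
E
```

```text
top chisel 290 517.9103448275862 267.13793103448273 490 543
top tape 221 439.87330316742083 179.46153846153845 425 464
final chisel 244 517.8237704918033 267.21311475409834 476 543
final tape 203 437.871921182266 179.98522167487684 425 464
```

```bash
python3 -c "
from rig import order; print(order.hand_in())"
```

```text
the job is handed in; nothing more can be done
None
```

I put both spanners, the screwdriver and the pliers in their own recesses and handed the job in at about 36 s; final top-view measurements show all four flat and home and the chisel and tape unmoved, but I viewed 15 pictures, one over the limit of 14.

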